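Reseat the ring burr of the spice grinder

ROBOT

A 6-joint arm with a two-finger parallel gripper is mounted at the origin on the work surface. World frame = base frame: x ahead of the robot, y to its left, z up, the work surface at z = 0. Lengths are in m, angles in rad, forces in N, time in s.
With the tool pointing down it reaches from about 0.375 to 0.9 m from the base axis. Payload 3.1 kg.
Tool frame: the origin (TCP) lies midway between the tips of the shut fingers; the grasp point (between the pads) lies robot.grip_point_offset behind it (robot.grip_point_offset is the distance from the TCP to the grasp point, in m); z points along the fingers, y is the direction in which the jaws open and shut (so a half turn about z gives the same grasp; the last joint's range is limited). The gripper opens to 87 mm and grips with 3 to 60 N. Pads are 19 mm wide; open, the fingers measure 117 mm over their backs; the gripper's body (75 mm by 190 mm) begins 51 mm behind the grasp point.
Start: joints at [1.121, 0.527, 1.433, -0, 1.181, -0.178], TCP at [0.167, 0.602, 0.223] pointing down, gripper open.
Joint ranges: [-3.08, 3.08], [-0.75, 2.2], [0.22, 2.44], [-1.43, 4.57], [0, 2.65], [-2.85, 2.85]. Speed limits (rad/s): [2.79, 2.79, 3.14, 3.14, 3.14, 3.14].

INTERFACE

Orientations are given as a unit quaternion [x, y, z, w].
In Python, from rig import robot, cams, hand_in gives the robot as it stands. The module is installed in compiled form; this text tells all that it offers.
- The arm moves only by the tool send_rows, never from a script. Its argument "steps" is one flat list of numbers, 5 for each row, row after row: the finger opening in m, from 0 to 0.087, then the shift along the tool's x, y, z in m, then the turn about the tool's z in rad. A call has 1 to 8 rows; each row is the pose to reach, as a shift and turn from the pose measured when the call began, along the tool's axes at that moment; what a row does not reach only later rows make up. A row lasts 1/8 s, in which the tool goes at most 62.5 mm and 10.7 degrees, less where a joint would pass 70% of its speed; a pose out of reach is approached as far as the arm can. A call with a gripper value outside its range is refused whole. The fingers move at their own pace and stop on an object; "force" is the grip in N (left out, the last holds). Time passes only in rows, so rows that repeat a pose let the fingers close. It gives the time, the measured TCP pose, the force and the opening at its end, in the units of the state.
- robot.get_obs(): the state, without advancing time (a new reading comes with each control period).
- cams.camera(name): name is "side" or "top"; returns a dict with "color" (384x512x3 uint8, red, green, blue), "range_z" (384x512 float32, m along the optical axis (not along the pixel's ray), 0 where there is no reading), "intrinsics" (3x3 intrinsics, pixels), "extrinsics" (4x4, takes a point from camera to world coordinates). Camera axes: x right, y down, z forward; pixel columns grow to the right and rows downward; lengths in m; the calibration is good to about 2 mm. A picture is of the moment at which its call begins.
- hand_in(): hands the job in, once; it reports no verdict.
The state is a dict: "time": time; "q": joint angles; "joint_velocities": joint speeds; "joint_torque": joint torques, N m; "position": TCP position; "tool_rot": TCP orientation; "ft_force": force on the tool from outside, world axes, zero at the start; "moment": the same for the moment, N m; "grip_width": finger opening in m.
Only numpy, scipy, OpenCV 4.12 (cv2) and the standard library are available. Lean on these libraries where they do the work, as an engineer would, in place of code of your own. Each camera call takes 0.05 s, during which the arm holds its last target.

TASK

The spice grinder has been brushed out and its ring burr put back without lining it up, so its flange is riding on the locating pin. With a fingertip, push the burr round by a finger lug until the notch in its flange is over the pin, then press it down fully home, without forcing it. Do not lift the burr, and leave the other things on the counter where they are.

Things in the scene. Friction and masses are not known exactly. Their poses are not given: they have to be found in the camera images.
- grinder: Electric burr grinder in white plastic, 170 x 130 mm and 165 mm high, hopper off; it stands firm on the counter. Origin: centre of its underside; +z up, -x to its front (catch bin and switch). Its flat top deck is 165 mm above the origin; the burr's vertical axis goes through the origin.
- pin_top (a point): Top of the upright steel locating pin on the deck: 6 mm thick with a domed end, 6 mm high above the deck, 37 mm from the burr's axis on the grinder's +x side (a small moulded arrow on the deck points at it). It shows 2 mm beyond the flange's rim.
- burr_top (a point): The burr: a flat black plastic flange, 76 mm across and 4 mm thick, round a steel ring with a hole of 33 mm. This point lies on the burr's vertical axis at the flange's upper face. +x points to the notch, +y to lug a, -y to lug b. At the start the flange rides on the pin, its underside 6 mm above the deck; fully home it lies on the deck with the pin in the notch.
- notch (a point): Middle of the notch at the flange's upper face, 37 mm from the burr's axis: a straight slot 10 mm wide, cut through the flange from the rim to 32 mm from the axis. It leaves 2 mm beside the pin on either side.
- lug_a (a point): Centre of the top of finger lug a, an upright plastic fin on the flange: 16 mm long radially (19 to 35 mm from the axis), 5 mm thick round the axis, 16 mm high above the flange. It is a quarter turn anticlockwise (seen from above) from the notch.
- lug_b (a point): The same of finger lug b, a quarter turn clockwise from the notch, opposite lug a.
- burr (a joint): Turn of the burr in rad, positive anticlockwise seen from above; 0 = notch at the pin. It starts between 0.6 and 2.2. A snug silicone gasket lets it turn either way without end and holds it where it is left; 0.06 Nm (2 to 3 N at a lug) turns it.
- burr_press (a joint): How far the burr has been pressed down, in m: 0 = riding on the pin, 0.006 = fully home, negative = lifted. The gasket holds it: it does not drop by itself; about 6 N, at any place on the burr, pushes it down once the notch is over the pin.
- hopper: Bystander: the grinder's smoked plastic hopper, open cup 110 mm wide, 95 mm high. Origin: centre of its underside.
- funnel: Bystander: steel funnel standing on its mouth, 100 mm wide, 110 mm high. Origin: centre of its underside.
- ramekin: Bystander: white ceramic ramekin, 86 mm wide, 45 mm high. Origin: centre of its underside.
- jar: Bystander: amber glass jar with a steel screw-top lid, 72 mm wide, 125 mm high. Origin: centre of its underside.
- scoop: Bystander: yellow plastic scoop, cup 46 mm wide and 30 mm high with a flat handle along its +x to 95 mm. Origin: under the cup's centre.
- brush: Bystander: cleaning brush lying on the counter along its x axis. Origin: under its middle.

How it is judged:
By the outcome, as a careful person would: the job done as asked, in the order asked, and still so for the second after the job is handed in, with the robot touching nothing.
It also fails if it takes over 51 s, if anything falls off the work surface, if the arm or the gripper's body presses on something with over 40 N, if the wrist force passes 120 N, or if a joint passes its speed limit or range.

## Working session

There is one attempt and no reset: what is moved stays moved. The work goes in short steps, Python scripts to look and compute and a tool call to move; the robot and the scene stay as the last step left them, time stands still between calls to the robot, and variables do not carry over. Pictures are saved under pics/ and viewed, and the job is handed in when it is done.

Besides the shell and the picture viewer there is one more tool, called as name(argument=value, ...) on one line, values as JSON. send_rows: Moves the arm, as the interface text tells. Its arguments: {"type":"object","properties":{"steps":{"type":"array","items":{"type":"number"}},"force":{"type":"number"}},"required":["steps"]}

```bash
mkdir -p pics; ls
cat > h.py <<'E'
import numpy as np, cv2
from rig import robot, cams, hand_in
def look(n,tag):
    c=cams.camera(n); np.savez(f'{tag}.npz',**c)
    cv2.imwrite(f'pics/{tag}.png',c['color'][:,:,::-1]); return c
def pts(c):
    K=c['intrinsics'];T=c['extrinsics'];z=c['range_z']
    v,u=np.mgrid[:z.shape[0],:z.shape[1]]
    P=np.stack([(u-K[0,2])/K[0,0]*z,(v-K[1,2])/K[1,1]*z,z],-1)
    return P@T[:3,:3].T+T[:3,3]
def ray(c,u,v,h):
    K=c['intrinsics'];T=c['extrinsics']
    d=T[:3,:3]@np.array([(u-K[0,2])/K[0,0],(v-K[1,2])/K[1,1],1]);o=T[:3,3]
    return o+d*(h-o[2])/d[2]
E
python3 - <<'E'
from h import *
for n in('top','side'):
    c=look(n,n+'0');print(n,c['intrinsics'].round(1).tolist(),c['extrinsics'].round(3).tolist())
o=robot.get_obs();print(o,robot.grip_point_offset)
E
```

```text
pics
top [[408.5, 0.0, 248.2], [0.0, 408.5, 182.2], [0.0, 0.0, 1.0]] [[0.054, -0.979, 0.199, 0.378], [-0.999, -0.053, 0.009, 0.027], [0.002, -0.199, -0.98, 1.079], [0.0, 0.0, 0.0, 1.0]]
side [[369.5, 0.0, 252.7], [0.0, 369.5, 194.4], [0.0, 0.0, 1.0]] [[0.987, -0.13, 0.091, 0.512], [-0.158, -0.752, 0.64, -0.427], [-0.015, -0.646, -0.763, 0.682], [0.0, 0.0, 0.0, 1.0]]
{'time': 0.1, 'q': array([ 1.12152605e+00,  5.28343889e-01,  1.43376915e+00, -9.20174513e-07,
        1.18139102e+00, -1.78528146e-01]), 'joint_velocities': array([ 0.00173279, -0.00306626, -0.00248059, -0.00033314, -0.00096159,
        0.00119367]), 'joint_torque': array([-6.16937868e-04, -4.40986490e+01, -1.77148980e+01,  6.34526205e-02,
        5.34066057e-02, -3.05979438e-05]), 'position': array([0.16685497, 0.60163876, 0.22168909]), 'tool_rot': array([ 1.34957757e-01,  9.90850892e-01, -9.09134413e-04, -2.94686982e-04]), 'ft_force': array([ 0.4186118 ,  1.05570668, -0.43389363]), 'moment': array([ 0.05042343,  0.05021388, -0.03560824]), 'grip_width': 0.0872497439133927} 0.0187
```

View pics/top0.png

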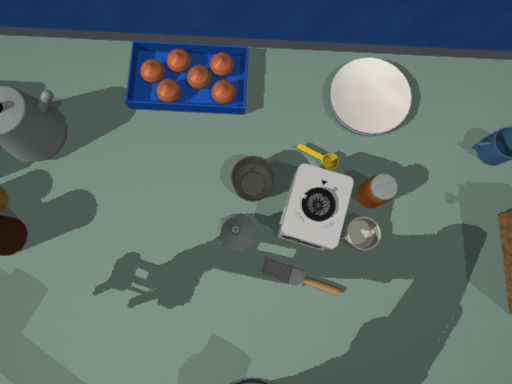

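View pics/side0.png

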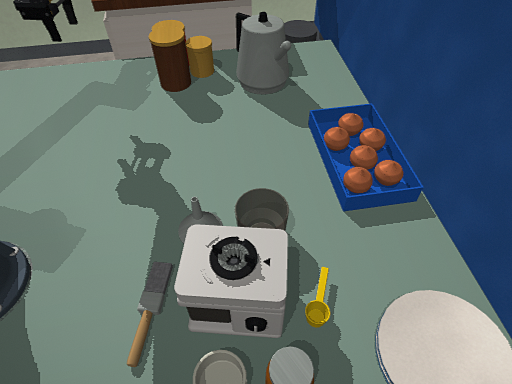

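The top view shows the grinder at about (318,205), with the arrow at (324,182) and the burr at (319,204). In the side view the burr is at (234,258) and the arrow at (267,262). I'll zoom in and measure.

Run:
```python
from h import *
a={n:dict(np.load(n+'0.npz')) for n in('top','side')}
t=a['top']['color'][160:250,270:360];s=a['side']['color'][215:305,180:300]
cv2.imwrite('pics/z0.png',np.hstack([cv2.resize(t,(540,540),interpolation=cv2.INTER_CUBIC)])[:,:,::-1])
cv2.imwrite('pics/z1.png',cv2.resize(s,(720,540),interpolation=cv2.INTER_CUBIC)[:,:,::-1])
for n in a:
    c=a[n];P=pts(c);g=c['color'].astype(int)
    m=(abs(P[...,2]-.165)<.008)&(P[...,0]>.3)&(P[...,0]<.7)&(abs(P[...,1])<.3)&(g.min(2)>120)
    q=P[m];print(n,m.sum(),np.median(q[:,2]))
    # deck footprint via color mask, cast to plane
    k,l,st,ce=cv2.connectedComponentsWithStats(m.astype('uint8'))
    i=1+st[1:,4].argmax();v,u=np.where(l==i)
    w=np.array([ray(c,uu,vv,.165)[:2] for uu,vv in zip(u,v)],dtype='float32')
    print(cv2.minAreaRect(w))
    # raised points
    m=(P[...,2]>.171)&(np.hypot(P[...,0]-w.mean(0)[0],P[...,1]-w.mean(0)[1])<.06)
    print(m.sum(),P[m].mean(0),np.percentile(P[m][:,2],[5,50,95]))
```

```text
top 3314 0.1645910693828162
((0.5192266702651978, -0.12443915754556656), (0.13017526268959045, 0.17067216336727142), 76.26398468017578)
739 [ 0.51869578 -0.12486459  0.17549285] [0.17203058 0.17491646 0.18150909]
side 5702 0.16532578316036634
((0.5212758779525757, -0.12274613231420517), (0.13011319935321808, 0.17001508176326752), 76.34814453125)
1385 [ 0.52069035 -0.12626061  0.17645388] [0.17340345 0.17555947 0.18725564]
```

```bash
ls pics
```

```text
side0.png
top0.png
z0.png
z1.png
```

View pics/z0.png

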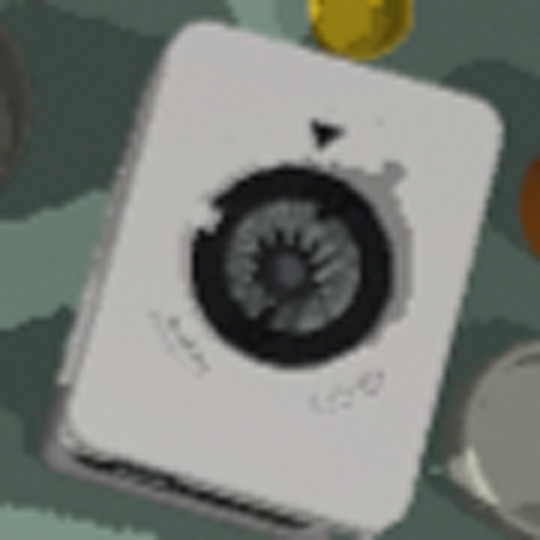

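View pics/z1.png

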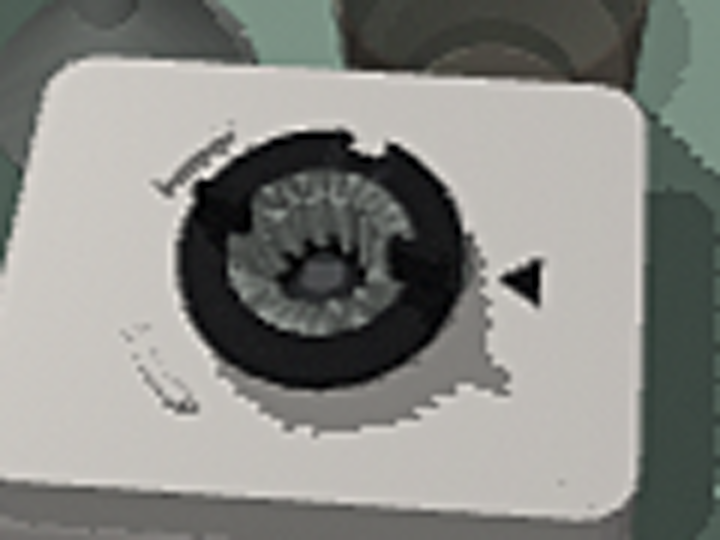

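```bash
cat > m.py <<'E'
from h import *
def measure(a,tops=(.175,)):
  for n in a:
    c=a[n];P=pts(c);g=c['color'].astype(int)
    m=(abs(P[...,2]-.165)<.004)&(np.hypot(P[...,0]-.52,P[...,1]+.125)<.13)&(g.min(2)>110)
    k,l,st,ce=cv2.connectedComponentsWithStats(m.astype('uint8'));i=1+st[1:,4].argmax()
    v,u=np.where(l==i)
    w=np.array([ray(c,uu,vv,.165)[:2] for uu,vv in zip(u,v)],dtype='float32')
    r=cv2.minAreaRect(w);b=cv2.boxPoints(r)
    e=[b[1]-b[0],b[2]-b[1]];e=max(e,key=np.linalg.norm);e=e if e[0]>0 else -e
    yaw=np.arctan2(e[1],e[0]);O=np.array(r[0]);print(n,'deck',O,'yaw',np.degrees(yaw))
    h=tops[0]
    dk=(g.max(2)<60)
    H=np.zeros(dk.shape+(2,))
    for vv in range(384):
      for uu in range(512): H[vv,uu]=ray(c,uu,vv,h)[:2]
    d=H-O;rr=np.hypot(d[...,0],d[...,1])
    mm=dk&(rr<.043)
    k,l,st,ce=cv2.connectedComponentsWithStats(mm.astype('uint8'));i=1+st[1:,4].argmax()
    ct=max(cv2.findContours((l==i).astype('uint8'),0,1)[0],key=cv2.contourArea)
    q=H[ct[:,0,1],ct[:,0,0]].astype('float32')
    hull=cv2.convexHull(q)[:,0];E=cv2.fitEllipse(hull);C,R=cv2.minEnclosingCircle(q);print(' flange',E,C,R)
    C=np.array(E[0]);d=q-C;rr=np.hypot(*d.T);th=np.degrees(np.arctan2(d[:,1],d[:,0]));
    i=np.where(rr<.0355)[0];print(' notch cand',[(round(th[j]-np.degrees(yaw),1),round(rr[j]*1000,1)) for j in i])
    # lug tops
    zz=P[...,2];lm=(zz>h+.011)&(np.hypot(P[...,0]-O[0],P[...,1]-O[1])<.042)
    k,l,st,ce=cv2.connectedComponentsWithStats(lm.astype('uint8'))
    for i in range(1,k):
      if st[i,4]>5:
        p=P[l==i];d=p[:,:2].mean(0)-C;print(' lug',st[i,4],p.mean(0),'r',np.hypot(*d),'ang-yaw',np.degrees(np.arctan2(d[1],d[0])-yaw),ce[i],'zmax',p[:,2].max())
E
python3 - <<'E'
from m import *
measure({n:dict(np.load(n+'0.npz')) for n in('top','side')})
E
```

```text
top deck [ 0.51922798 -0.12462599] yaw -13.739681
 flange ((0.5201715230941772, -0.12363599985837936), (0.07193899154663086, 0.07419168204069138), 49.435489654541016) (0.5207977294921875, -0.12318409979343414) 0.03764917328953743
 notch cand [(np.float64(30.3), np.float64(34.7)), (np.float64(33.9), np.float64(35.3)), (np.float64(42.2), np.float64(34.8)), (np.float64(50.6), np.float64(35.0)), (np.float64(55.9), np.float64(34.6)), (np.float64(66.7), np.float64(34.6)), (np.float64(67.3), np.float64(31.4)), (np.float64(70.7), np.float64(30.1)), (np.float64(76.7), np.float64(30.8)), (np.float64(80.5), np.float64(29.8)), (np.float64(86.2), np.float64(31.0)), (np.float64(87.6), np.float64(33.1)), (np.float64(88.8), np.float64(35.2)), (np.float64(122.3), np.float64(35.3)), (np.float64(164.1), np.float64(35.1)), (np.float64(172.1), np.float64(35.0)), (np.float64(183.5), np.float64(34.9)), (np.float64(-150.7), np.float64(34.8)), (np.float64(-147.2), np.float64(35.3)), (np.float64(-139.0), np.float64(34.8)), (np.float64(-130.7), np.float64(35.0)), (np.float64(-104.4), np.float64(35.5)), (np.flo
[... 491 characters left out ...]
725339382886887), 5.834869861602783) (0.5202935934066772, -0.1240072250366211) 0.03924904391169548
 notch cand [(np.float64(65.3), np.float64(34.0)), (np.float64(67.7), np.float64(33.3)), (np.float64(70.3), np.float64(32.6)), (np.float64(73.0), np.float64(32.0)), (np.float64(75.7), np.float64(31.4)), (np.float64(79.6), np.float64(32.8)), (np.float64(82.4), np.float64(32.4)), (np.float64(85.9), np.float64(34.1))]
 lug 39 [ 0.49755116 -0.11149041  0.18996277] r 0.02724238480454663 ang-yaw 166.16900317486702 [216.23076923 247.38461538] zmax 0.19238667003115884
 lug 40 [ 0.54482988 -0.13665555  0.19013816] r 0.026319052591763963 ang-yaw -14.934573632720507 [248.65 256.8 ] zmax 0.1930644912931963
```

```bash
cat > g.py <<'E'
from h import *
from scipy.spatial.transform import Rotation as Ro
C=np.array([.5205,-.124])
def st():
    o=robot.get_obs();R=Ro.from_quat(o['tool_rot']).as_matrix();p=o['position']
    phi=np.degrees(np.arctan2(R[1,0],R[0,0]));print('t',o['time'],'p',p.round(4),'phi',phi.round(2),'F',o['ft_force'].round(2),'M',o['moment'].round(2),'w',round(o['grip_width'],4),'q6',o['q'][5].round(3))
    return p,R,phi
def goal(beta,rad,tan,z):
    p,R,phi=st();b=np.radians(beta)
    t=C+rad*np.array([np.cos(b),np.sin(b)])+tan*np.array([-np.sin(b),np.cos(b)])
    d=R.T@(np.array([*t,z])-p);dp=(phi-(beta+180)+180)%360-180
    print('beta',beta,'->',t.round(4),'shift',d.round(4),'turn',np.radians(dp).round(4))
E
python3 -c "
from g import *
goal(-28,.027,.027,.222)"
```

```text
t 0.1 p [0.1669 0.6016 0.2217] phi 164.49 F [ 0.42  1.06 -0.43] M [ 0.05  0.05 -0.04] w 0.0872 q6 -0.179
beta -28 -> [ 0.557  -0.1128] shift [-0.567  -0.5841  0.0006] turn 0.218
```

send_rows(steps=[0,-0.567,-0.584,0,0.218,0,-0.567,-0.584,0,0.218,0,-0.567,-0.584,0,0.218,0,-0.567,-0.584,0,0.218,0,-0.567,-0.584,0,0.218,0,-0.567,-0.584,0,0.218,0,-0.567,-0.584,0,0.218,0,-0.567,-0.584,0,0.218])

```text
time: 1.1
position: [0.4071, 0.1614, 0.2226]
tool_rot: [0.242, 0.97, -0.001, -0.0]
ft_force: [0.2, 1.7, -0.2]
grip_width: 0.0149
```

```bash
python3 -c "
from g import *
goal(-28,.027,.027,.222)"
```

```text
t 1.1 p [0.4071 0.1614 0.2226] phi 151.99 F [ 0.18  1.7  -0.22] M [ 0.   -0.06 -0.  ] w 0.0149 q6 -0.959
beta -28 -> [ 0.557  -0.1128] shift [-0.2611 -0.1717  0.0009] turn -0.0002
```

send_rows(steps=[0,-0.261,-0.172,0,0,0,-0.261,-0.172,0,0,0,-0.261,-0.172,0,0,0,-0.261,-0.172,0,0,0,-0.261,-0.172,0,0,0,-0.261,-0.172,0,0,0,-0.261,-0.172,0,0])

```text
time: 1.98
position: [0.5558, -0.1128, 0.2221]
tool_rot: [0.242, 0.97, -0.0, -0.001]
ft_force: [-0.0, 1.4, -0.0]
grip_width: -0.0002
```

```bash
python3 -c "
from g import *
goal(-28,.027,.027,.181)
for n in('top','side'):
    c=look(n,n+'1')
t=np.load('top1.npz')['color'][140:260,250:370];s=np.load('side1.npz')['color'][170:290,180:300]
cv2.imwrite('pics/z2.png',np.hstack([cv2.resize(x,(400,400),interpolation=2) for x in(t,s)])[:,:,::-1])"
```

```text
t 1.975 p [ 0.5558 -0.1128  0.2221] phi 151.94 F [-0.04  1.44 -0.04] M [ 0.01 -0.   -0.01] w -0.0002 q6 -1.477
beta -28 -> [ 0.557  -0.1128] shift [-0.0012  0.0005  0.0411] turn -0.0011
```

View pics/z2.png

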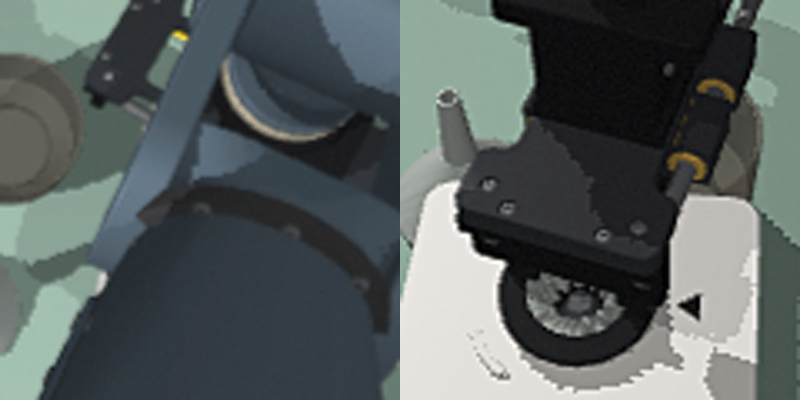

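The top view is blocked by the arm. In the side view the fingers are just above the near part of the burr, next to lug b. I'll lower in.

send_rows(steps=[0,-0.001,0,0.012,0,0,-0.001,0,0.024,0,0,-0.001,0,0.034,0,0,-0.001,0,0.04,0,0,-0.001,0,0.04,0])

```text
time: 2.7
position: [0.5561, -0.1119, 0.1818]
tool_rot: [0.241, 0.97, -0.0, -0.002]
ft_force: [0.3, -0.3, 0.5]
grip_width: 0.0006
```

```bash
python3 -c "
from g import *
goal(-28,.027,.0175,.181)
c=look('side','side2')
s=c['color'][170:290,180:300]
cv2.imwrite('pics/z3.png',cv2.resize(s,(600,600),interpolation=2)[:,:,::-1])"
```

```text
t 2.7 p [ 0.5561 -0.1119  0.1818] phi 152.05 F [ 0.29 -0.33  0.52] M [-0.01 -0.03  0.02] w 0.0006 q6 -1.477
beta -28 -> [ 0.5526 -0.1212] shift [-0.0013 -0.0099  0.0008] turn 0.0009
```

View pics/z3.png

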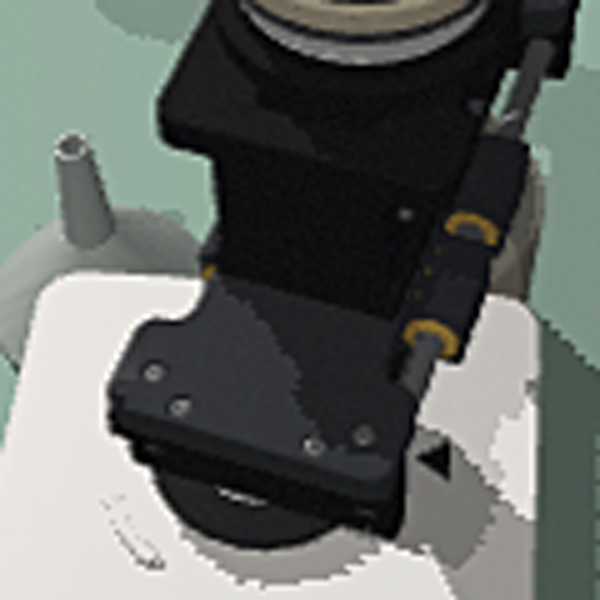

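send_rows(steps=[0,-0.001,-0.004,0,0,0,-0.001,-0.007,0,0,0,-0.001,-0.007,0,0])

```text
time: 3.12
position: [0.554, -0.1192, 0.1825]
tool_rot: [0.242, 0.97, -0.001, -0.001]
ft_force: [-0.5, -0.4, 0.2]
grip_width: 0.0006
```

send_rows(steps=[0,0,-0.002,0,0,0,0,-0.002,0,0])

```text
time: 3.38
position: [0.553, -0.121, 0.1826]
tool_rot: [0.242, 0.97, -0.001, -0.001]
ft_force: [0.3, -1.1, -0.5]
grip_width: 0.0004
```

send_rows(steps=[0,0,-0.002,0,0,0,0,-0.002,0,0])

```text
time: 3.62
position: [0.552, -0.1229, 0.1826]
tool_rot: [0.242, 0.97, -0.001, -0.001]
ft_force: [-0.1, 0.7, 0.4]
grip_width: 0.0004
```

```bash
python3 -c "
from g import *
goal(-28,.027,.0175,.181)"
```

```text
t 3.625 p [ 0.552  -0.1229  0.1826] phi 152.0 F [-0.09  0.71  0.4 ] M [-0.05  0.02  0.01] w 0.0004 q6 -1.497
beta -28 -> [ 0.5526 -0.1212] shift [0.0003 0.0017 0.0016] turn -0.0
```

send_rows(steps=[0,0,-0.002,0.001,0,0,0,-0.002,0.001,0])

```text
time: 3.88
position: [0.5509, -0.1248, 0.1815]
tool_rot: [0.242, 0.97, -0.001, -0.001]
ft_force: [0.5, -0.2, -0.7]
grip_width: 0.0006
```

send_rows(steps=[0,0,-0.002,0,0,0,0,-0.002,0,0])

```text
time: 4.12
position: [0.5503, -0.1262, 0.1816]
tool_rot: [0.242, 0.97, -0.0, -0.001]
ft_force: [1.2, 2.1, -0.0]
grip_width: 0.0003
```

send_rows(steps=[0,0,-0.002,0,0,0,0,-0.002,0,0])

```text
time: 4.38
position: [0.5494, -0.1278, 0.1815]
tool_rot: [0.242, 0.97, 0.0, -0.001]
ft_force: [1.3, 3.1, -0.1]
grip_width: 0.0004
```

```bash
python3 -c "
from g import *
goal(-28,.027,.0135,.181)"
```

```text
t 4.375 p [ 0.5494 -0.1278  0.1815] phi 151.96 F [ 1.33  3.09 -0.1 ] M [ 0.41 -0.31  0.02] w 0.0004 q6 -1.508
beta -28 -> [ 0.5507 -0.1248] shift [0.0003 0.0032 0.0005] turn -0.0007
```

```bash
cat >> g.py <<'E'
def arc(betas,rad,tan,z):
    p,R,phi=st()
    for be in betas:
        b=np.radians(be);t=C+rad*np.array([np.cos(b),np.sin(b)])+tan*np.array([-np.sin(b),np.cos(b)])
        d=R.T@(np.array([*t,z])-p);dp=(phi-(be+180)+180)%360-180
        print(be,d.round(4).tolist(),np.radians(dp).round(3))
E
python3 -c "
from g import *
arc(range(-35,-71,-5),.027,.012,.181)"
```

```text
t 4.375 p [ 0.5494 -0.1278  0.1815] phi 151.96 F [ 1.33  3.09 -0.1 ] M [ 0.41 -0.31  0.02] w 0.0004 q6 -1.508
-35 [-0.001, -0.0016, 0.0005] 0.121
-40 [-0.0016, -0.0041, 0.0005] 0.209
-45 [-0.002, -0.0067, 0.0005] 0.296
-50 [-0.0022, -0.0092, 0.0005] 0.383
-55 [-0.0022, -0.0118, 0.0005] 0.471
-60 [-0.002, -0.0144, 0.0005] 0.558
-65 [-0.0015, -0.0169, 0.0005] 0.645
-70 [-0.0008, -0.0194, 0.0005] 0.732
```

send_rows(steps=[0,-0.001,-0.0016,0,0.121,0,-0.0016,-0.0041,0,0.209,0,-0.002,-0.0067,0,0.296,0,-0.0022,-0.0092,0,0.383,0,-0.0022,-0.0118,0,0.471,0,-0.002,-0.0144,0,0.558,0,-0.0015,-0.0169,0,0.645,0,-0.0008,-0.0194,0,0.732])

```text
time: 5.38
position: [0.5411, -0.1451, 0.1815]
tool_rot: [0.575, 0.818, 0.0, -0.001]
ft_force: [2.0, 3.5, 0.2]
grip_width: 0.0003
```

```bash
python3 -c "
from g import *
arc([-75,-80,-85,-90,-94,-97],.027,.012,.181)
c=look('side','side3')
s=c['color'][170:290,180:300]
cv2.imwrite('pics/z4.png',cv2.resize(s,(600,600),interpolation=2)[:,:,::-1])"
```

```text
t 5.375 p [ 0.5411 -0.1451  0.1815] phi 109.84 F [1.98 3.54 0.19] M [ 0.41 -0.31 -0.04] w 0.0003 q6 -0.808
-75 [-0.0011, -0.0026, 0.0005] 0.084
-80 [-0.0018, -0.005, 0.0005] 0.172
-85 [-0.0023, -0.0075, 0.0005] 0.259
-90 [-0.0026, -0.0101, 0.0005] 0.346
-94 [-0.0027, -0.0122, 0.0005] 0.416
-97 [-0.0027, -0.0137, 0.0005] 0.468
```

View pics/z4.png

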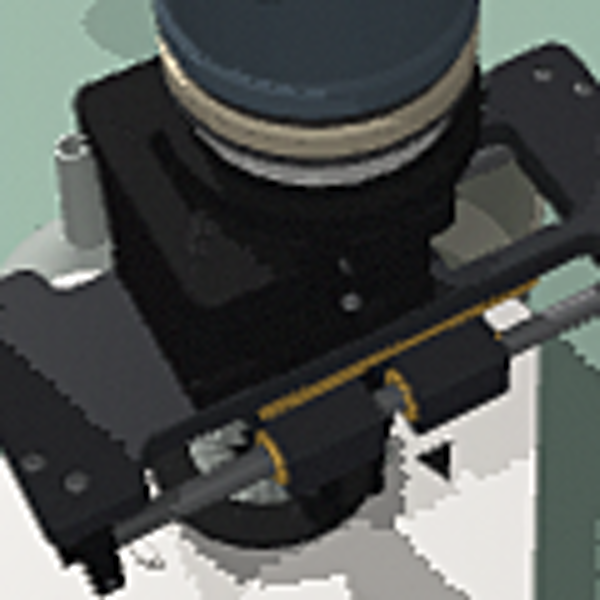

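The gripper now covers the burr's near side. The push force is about 4 N, so contact is holding. Continuing.

send_rows(steps=[0,-0.001,-0.0026,0,0.084,0,-0.0018,-0.005,0,0.172,0,-0.0023,-0.0075,0,0.259,0,-0.0026,-0.0101,0,0.346,0,-0.0027,-0.0122,0,0.416,0,-0.0027,-0.0137,0,0.468,0,-0.0027,-0.0137,0,0.468])

```text
time: 6.3
position: [0.5292, -0.1531, 0.1817]
tool_rot: [0.749, 0.663, -0.0, -0.0]
ft_force: [1.6, -0.1, -0.2]
grip_width: 0.0006
```

```bash
python3 -c "
from g import *
arc([-97],.027,.012,.181)"
```

```text
t 6.3 p [ 0.5292 -0.1531  0.1817] phi 83.01 F [ 1.64 -0.14 -0.24] M [-0.05 -0.26  0.01] w 0.0006 q6 -0.362
-97 [0.0009, -0.0001, 0.0007] 0.0
```

send_rows(steps=[0,0,0.008,0,0,0,0,0.008,-0.03,0,0,0.02,0.008,-0.06,0,0,0.08,0.008,-0.06,0,0,0.14,0.008,-0.06,0,0,0.19,0.008,-0.06,0,0,0.19,0.008,-0.06,0])

```text
time: 7.18
position: [0.5602, 0.0376, 0.2416]
tool_rot: [0.747, 0.665, -0.001, -0.0]
ft_force: [-0.3, -1.1, -1.1]
grip_width: 0.0003
```

```bash
python3 -c "
from m import *
a={n:look(n,n+'4') for n in('top','side')}
t=a['top']['color'][160:250,270:360];s=a['side']['color'][215:305,190:280]
cv2.imwrite('pics/z5.png',np.hstack([cv2.resize(x,(400,400),interpolation=2) for x in(t,s)])[:,:,::-1])
measure({'side':a['side']})"
```

```text
side deck [ 0.52119672 -0.12298784] yaw -13.681573
 flange ((0.5220111012458801, -0.12297467142343521), (0.07350006699562073, 0.08010008186101913), 173.9258575439453) (0.522394597530365, -0.12150311470031738) 0.04118557274341583
 notch cand [(np.float64(-3.7), np.float64(34.6)), (np.float64(-4.0), np.float64(33.1)), (np.float64(-1.2), np.float64(31.3)), (np.float64(2.1), np.float64(31.2)), (np.float64(5.4), np.float64(31.1)), (np.float64(8.8), np.float64(31.2)), (np.float64(12.1), np.float64(31.4)), (np.float64(14.8), np.float64(33.2)), (np.float64(14.3), np.float64(34.8))]
 lug 30 [ 0.52405473 -0.09764457  0.19040034] r 0.025412408954418077 ang-yaw 99.0689439040689 [232.  237.5] zmax 0.1922104729724694
 lug 40 [ 0.5181567  -0.1512634   0.19034557] r 0.028550107241352367 ang-yaw -84.07732549712243 [232.475 267.75 ] zmax 0.19377789539454165
```

View pics/z5.png

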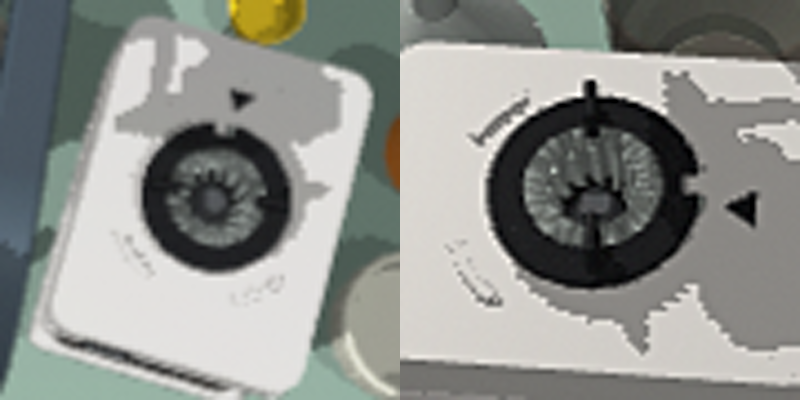

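Both views are clear. The notch, at (223,133) in the left tile and (692,185) in the right, is now a few degrees anticlockwise of the arrow. I'll get a better figure from the top view and the arrow.

```bash
python3 -c "
from m import *
a={n:dict(np.load(n+'4.npz')) for n in('top','side')}
measure({'top':a['top']})
for n,k in(('top','top0'),('side','side0')):
    c=dict(np.load(k+'.npz'));
    H=np.array([[ray(c,u,v,.165)[:2] for u in range(512)] for v in range(384)])
    r=np.hypot(H[...,0]-.5205,H[...,1]+.124);d=H-np.array([.5205,-.124]);an=np.degrees(np.arctan2(d[...,1],d[...,0]))
    m=(c['color'].max(2)<90)&(r>.046)&(r<.068)&(abs(an+13.7)<25)
    print(n,m.sum(),H[m].mean(0),an[m].mean(),r[m].min(),r[m].max())
"
```

```text
top deck [ 0.51947433 -0.12464243] yaw -13.576935
 flange ((0.5203708410263062, -0.12358503043651581), (0.07258495688438416, 0.07301124185323715), 32.495635986328125) (0.5204212665557861, -0.12366241961717606) 0.037086233496665955
 notch cand [(np.float64(30.2), np.float64(34.5)), (np.float64(33.8), np.float64(35.0)), (np.float64(72.1), np.float64(34.9)), (np.float64(88.9), np.float64(35.1)), (np.float64(92.5), np.float64(34.5)), (np.float64(118.9), np.float64(34.7)), (np.float64(122.5), np.float64(35.3)), (np.float64(164.1), np.float64(35.3)), (np.float64(172.1), np.float64(35.1)), (np.float64(183.5), np.float64(35.1)), (np.float64(187.1), np.float64(34.7)), (np.float64(-154.5), np.float64(34.6)), (np.float64(-150.9), np.float64(35.0)), (np.float64(-139.3), np.float64(35.0)), (np.float64(-131.0), np.float64(35.2)), (np.float64(-59.3), np.float64(34.8)), (np.float64(-55.7), np.float64(35.5)), (np.float64(-47.7), np.float64(35.2)), (np.float64(-24.4), np.float64(35.3)), (np.float64(-11.4), np.float64(35.4)), (np.float64(-4.6), np.float64(33.5)), (np.float64(-2.1), np.float64(30.5)), (np.float64(2.0), np.float64(29.9)), (np.float64(6.3), np.float64(29.4)), (np.float64(10.6), np.float64(29.1)), (np.float64(15.0), np.float64(31.2)), (np.float64(18.9), np.float64(33.5))]
 lug 18 [ 0.52242836 -0.09768012  0.18937131] r 0.025986493895236173 ang-yaw 99.03570720237069 [307.44444444 201.22222222] zmax 0.1930369861739808
 lug 17 [ 0.51631593 -0.15095449  0.18984842] r 0.027668201429816366 ang-yaw -84.85039612209478 [331.64705882 205.23529412] zmax 0.19272361876476218
top 10 [ 0.57370799 -0.13660121] -13.343091552089286 0.051192897166208805 0.05748413403592307
side 27 [ 0.57432809 -0.13510716] -11.65433144259082 0.049834442174859286 0.058224579431863585
```

```bash
python3 -c "
from g import *
arc([-97],.027,.021,.181)"
```

```text
t 7.275 p [0.5603 0.0345 0.2415] phi 83.14 F [-0.21 -0.61 -0.36] M [-0.07  0.06 -0.03] w 0.0005 q6 -0.016
-97 [-0.189, 0.0004, 0.0608] 0.002
```

send_rows(steps=[0,-0.06,0,0,0.002,0,-0.12,0,0,0.002,0,-0.17,0,0,0.002,0,-0.189,0,0.01,0.002,0,-0.189,0,0.03,0.002,0,-0.189,0,0.05,0.002,0,-0.189,0,0.06,0.002,0,-0.189,0,0.06,0.002])

```text
time: 8.28
position: [0.537, -0.1531, 0.181]
tool_rot: [0.749, 0.663, -0.001, -0.001]
ft_force: [0.1, -0.9, -0.3]
grip_width: 0.0005
```

```bash
python3 -c "
from g import *
arc([-97,-98,-99,-100.5,-102,-103,-103.8],.027,.012,.181)"
```

```text
t 8.275 p [ 0.537  -0.1531  0.181 ] phi 83.02 F [ 0.09 -0.88 -0.3 ] M [-0.11  0.1   0.01] w 0.0005 q6 -0.353
-97 [-0.0002, -0.008, -0.0] 0.0
-98 [-0.0004, -0.0084, -0.0] 0.018
-99 [-0.0006, -0.0089, -0.0] 0.035
-100.5 [-0.0008, -0.0096, -0.0] 0.061
-102 [-0.0011, -0.0104, -0.0] 0.088
-103 [-0.0013, -0.0108, -0.0] 0.105
-103.8 [-0.0014, -0.0112, 0.0] 0.119
```

send_rows(steps=[0,-0.0002,-0.005,0,0,0,-0.0002,-0.008,0,0,0,-0.0004,-0.0084,0,0.018,0,-0.0006,-0.0089,0,0.035,0,-0.0008,-0.0096,0,0.061,0,-0.001,-0.0104,0,0.088,0,-0.0013,-0.0108,0,0.105,0,-0.0014,-0.0112,0,0.119])

```text
time: 9.28
position: [0.5259, -0.1533, 0.1811]
tool_rot: [0.787, 0.617, -0.002, -0.001]
ft_force: [2.2, -0.6, 1.1]
grip_width: 0.0003
```

```bash
python3 -c "
from g import *
arc([-103.8],.027,.012,.181)"
```

```text
t 9.275 p [ 0.5259 -0.1533  0.1811] phi 76.15 F [ 2.22 -0.57  1.09] M [-0.12 -0.23  0.02] w 0.0003 q6 -0.243
-103.8 [0.0002, -0.0002, 0.0001] -0.001
```

send_rows(steps=[0,0,0.008,0,0,0,0,0.008,-0.03,0,0,0.02,0.008,-0.06,0,0,0.08,0.008,-0.06,0,0,0.14,0.008,-0.06,0,0,0.19,0.008,-0.06,0,0,0.19,0.008,-0.06,0])

```text
time: 10.15
position: [0.5791, 0.0327, 0.2402]
tool_rot: [0.786, 0.619, -0.002, -0.001]
ft_force: [-0.4, -0.2, -0.3]
grip_width: 0.0002
```

```bash
python3 -c "
from m import *
from g import arc
a={n:look(n,n+'5') for n in('top','side')}
t=a['top']['color'][160:250,270:360];s=a['side']['color'][215:305,190:280]
cv2.imwrite('pics/z6.png',np.hstack([cv2.resize(x,(400,400),interpolation=2) for x in(t,s)])[:,:,::-1])
measure(a);arc([-103.8],.027,.0145,.181)"|grep -v xx
```

```text
top deck [ 0.51953346 -0.12469925] yaw -13.665549
 flange ((0.5202237963676453, -0.12364451587200165), (0.07215270400047302, 0.07302939891815186), 29.78065299987793) (0.5201782584190369, -0.12368346005678177) 0.03700115904211998
 notch cand [(np.float64(26.6), np.float64(34.2)), (np.float64(30.3), np.float64(34.6)), (np.float64(33.9), np.float64(35.2)), (np.float64(42.2), np.float64(34.7)), (np.float64(50.6), np.float64(35.0)), (np.float64(55.9), np.float64(34.5)), (np.float64(61.3), np.float64(34.4)), (np.float64(66.7), np.float64(34.5)), (np.float64(72.0), np.float64(35.0)), (np.float64(88.8), np.float64(35.2)), (np.float64(92.4), np.float64(34.6)), (np.float64(118.7), np.float64(34.7)), (np.float64(122.3), np.float64(35.3)), (np.float64(164.0), np.float64(35.2)), (np.float64(172.0), np.float64(35.0)), (np.float64(183.4), np.float64(35.0)), (np.float64(187.0), np.float64(34.5)), (np.float64(-158.1), np.float64(34.2)), (np.float64(-154.5), np.float64(34.4)), (np.float64(-150.8), np.float64(34.9)), (np.float64(-147.3), np.float64(35.4)), (np.float64(-139.2), np.float64(34.8)), (np.fl
[... 1228 characters left out ...]
(np.float64(-7.6), np.float64(30.2)), (np.float64(-4.2), np.float64(29.9)), (np.float64(-0.6), np.float64(31.3)), (np.float64(2.7), np.float64(31.1)), (np.float64(6.0), np.float64(31.1)), (np.float64(9.1), np.float64(32.8)), (np.float64(8.9), np.float64(34.4))]
 lug 30 [ 0.52744931 -0.09782715  0.19038488] r 0.026067731248648807 ang-yaw 91.52200051363735 [234.13333333 237.3       ] zmax 0.19287120094977517
 lug 34 [ 0.51518724 -0.15022973  0.1905113 ] r 0.02775824355422162 ang-yaw -90.4375039973226 [230.41176471 267.38235294] zmax 0.1921422731970881
t 10.25 p [0.5788 0.0295 0.2401] phi 76.24 F [ 0.43 -0.18 -0.68] M [-0.07  0.1   0.02] w 0.0002 q6 0.101
-103.8 [-0.1898, -0.0054, 0.0597] 0.001
```

View pics/z6.png

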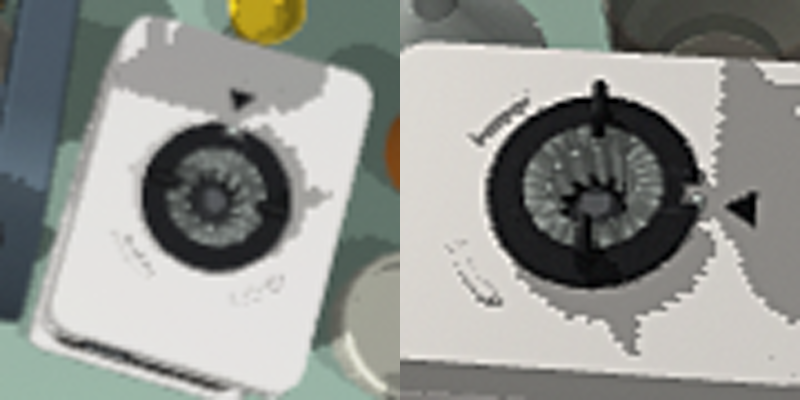

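The pin shows in the notch at (697,200) in the right tile. The lug line gives about 0.4° remaining, well within ±3°, so I'll press on the flange beside lug b.

send_rows(steps=[0,-0.06,-0.005,0,0,0,-0.12,-0.005,0,0,0,-0.17,-0.005,0,0,0,-0.19,-0.005,0.01,0,0,-0.19,-0.005,0.03,0,0,-0.19,-0.005,0.05,0,0,-0.19,-0.005,0.06,0,0,-0.19,-0.005,0.06,0])

```text
time: 11.25
position: [0.5278, -0.1537, 0.1798]
tool_rot: [0.787, 0.617, -0.003, -0.002]
ft_force: [-0.1, -0.4, -0.3]
grip_width: 0.0006
```

```bash
python3 -c "
from g import *
arc([-103.8],.027,.0145,.176)"
```

```text
t 11.25 p [ 0.5278 -0.1537  0.1798] phi 76.23 F [-0.15 -0.41 -0.34] M [-0.09  0.11 -0.03] w 0.0006 q6 -0.242
-103.8 [0.0001, 0.0004, 0.0038] 0.001
```

send_rows(steps=[0,0,0,0.002,0,0,0,0,0.004,0,0,0,0,0.004,0])

```text
time: 11.62
position: [0.5279, -0.1537, 0.1761]
tool_rot: [0.787, 0.617, -0.003, -0.002]
ft_force: [-0.6, -1.0, -0.4]
grip_width: 0.0004
```

send_rows(steps=[0,0,0,0.001,0,0,0,0,0.002,0])

```text
time: 11.88
position: [0.5281, -0.1537, 0.1748]
tool_rot: [0.787, 0.617, -0.003, -0.001]
ft_force: [-0.8, 0.6, 4.3]
grip_width: 0.0005
```

send_rows(steps=[0,0,0,0.001,0,0,0,0,0.002,0])

```text
time: 12.12
position: [0.5282, -0.1537, 0.1732]
tool_rot: [0.787, 0.617, -0.003, -0.001]
ft_force: [-1.6, 0.9, 4.7]
grip_width: 0.0007
```

The burr is sinking at about 5 N, so it is going in. Continuing in small steps.

send_rows(steps=[0,0,0,0.001,0,0,0,0,0.002,0])

```text
time: 12.38
position: [0.5281, -0.1537, 0.1715]
tool_rot: [0.787, 0.617, -0.003, -0.001]
ft_force: [-1.4, 0.9, 5.0]
grip_width: 0.0003
```

send_rows(steps=[0,0,0,0.001,0,0,0,0,0.002,0])

```text
time: 12.62
position: [0.5282, -0.1537, 0.1697]
tool_rot: [0.787, 0.617, -0.003, -0.001]
ft_force: [-1.0, -0.3, 5.9]
grip_width: 0.0003
```

send_rows(steps=[0,0,0,0.001,0,0,0,0,0.001,0])

```text
time: 12.88
position: [0.5282, -0.1537, 0.1693]
tool_rot: [0.787, 0.617, -0.002, -0.001]
ft_force: [-1.6, 0.3, 8.5]
grip_width: 0.0005
```

send_rows(steps=[0,0,0,0.001,0,0,0,0,0.001,0])

```text
time: 13.12
position: [0.5282, -0.1537, 0.1692]
tool_rot: [0.787, 0.617, -0.002, -0.001]
ft_force: [-2.1, 1.1, 9.3]
grip_width: 0.0006
```

send_rows(steps=[0,0,0,0.0015,0,0,0,0,0.0015,0])

```text
time: 13.38
position: [0.5283, -0.1537, 0.1692]
tool_rot: [0.787, 0.618, -0.002, -0.0]
ft_force: [-2.8, 1.7, 12.2]
grip_width: 0.0006
```

It stopped at z = 0.1692 while the force rose to 12 N, so it has bottomed out. I'll back off straight up and check.

send_rows(steps=[0,0,0.001,-0.01,0,0,0,0.001,-0.03,0,0,0,0.001,-0.06,0,0,0.06,0.001,-0.07,0,0,0.12,0.001,-0.07,0,0,0.19,0.001,-0.07,0,0,0.19,0.001,-0.07,0])

```text
time: 14.25
position: [0.575, 0.0347, 0.2384]
tool_rot: [0.785, 0.62, -0.002, -0.001]
ft_force: [-0.9, 0.5, -0.8]
grip_width: 0.0007
```

```bash
python3 -c "
from m import *
from g import st
a={n:look(n,n+'6') for n in('top','side')}
t=a['top']['color'][160:250,270:360];s=a['side']['color'][215:305,190:280]
cv2.imwrite('pics/z7.png',np.hstack([cv2.resize(x,(400,400),interpolation=2) for x in(t,s)])[:,:,::-1])
measure(a,(.169,));st()
for k in('0','5','6'):
  for n in('top','side'):
    c=dict(np.load(n+k+'.npz'));P=pts(c);r=np.hypot(P[...,0]-.5205,P[...,1]+.124);m=(r>.021)&(r<.035)&(P[...,2]>.164)&(c['color'].max(2)<60)
    print(k,n,'flange z',np.median(P[m][:,2]))
  a=np.load('side0.npz')['color'].astype(int);b=c['color'].astype(int)
cv2.imwrite('pics/sideend.png',c['color'][:,:,::-1])
"|grep -v cand
```

```text
top deck [ 0.5193907  -0.12461445] yaw -13.506434
 flange ((0.5200045108795166, -0.12375041097402573), (0.07146831601858139, 0.07349245995283127), 15.329221725463867) (0.5203295350074768, -0.12346368283033371) 0.03708300739526749
 lug 19 [ 0.52538134 -0.09770502  0.18346077] r 0.02659460000870772 ang-yaw 91.8421244358193 [307.10526316 200.31578947] zmax 0.1868057207473034
 lug 16 [ 0.51325905 -0.15075426  0.18465837] r 0.02783359744195657 ang-yaw -90.51881310509552 [331.0625 206.9375] zmax 0.18795033073981537
side deck [ 0.52119672 -0.12298784] yaw -13.681573
 flange ((0.5220029950141907, -0.12289068102836609), (0.07382290810346603, 0.07943879067897797), 170.98741149902344) (0.5216756463050842, -0.12143699824810028) 0.041114501655101776
 lug 32 [ 0.5273248  -0.09752268  0.18382122] r 0.025920201552198298 ang-yaw 91.83363592166536 [234.25   239.4375] zmax 0.18617720608013033
 lug 36 [ 0.51511787 -0.15122788  0.18434402] r 0.029161644204371135 ang-yaw -89.97501318287665 [230.69444444 270.        ] zmax 0.18654285531774994
t 14.35 p [0.5747 0.0318 0.2383] phi 76.42 F [-0.67 -0.43  0.17] M [-0.11  0.08 -0.01] w 0.0004 q6 0.101
0 top flange z 0.17477697655013352
0 side flange z 0.17547577814434034
5 top flange z 0.17482050501008967
5 side flange z 0.17541437419565198
6 top flange z 0.16878092110959403
6 side flange z 0.16943850538581728
```

View pics/z7.png

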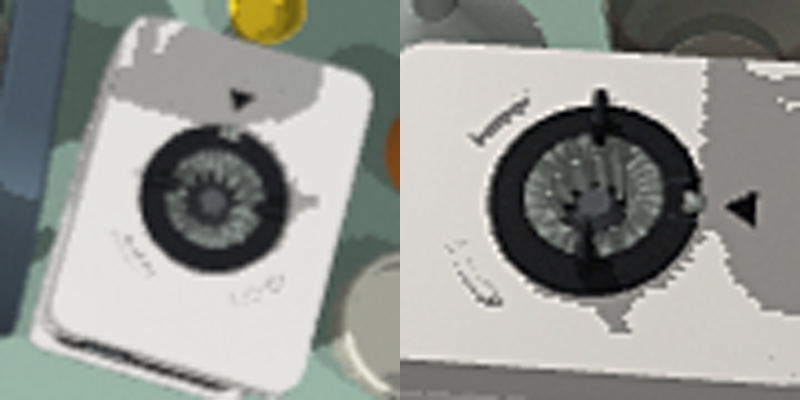

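View pics/sideend.png

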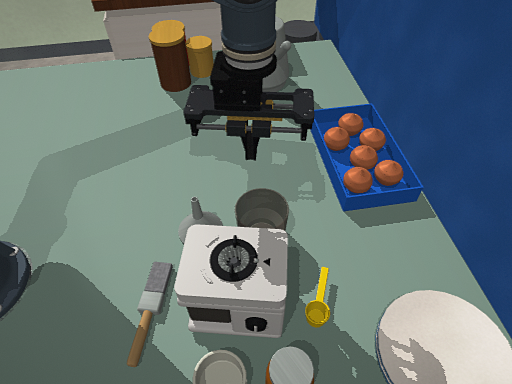

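The flange dropped 6.0 mm in both views, from 0.1748 to 0.1688 (top) and from 0.1754 to 0.1694 (side). The pin sits in the notch at (692,203) in the right tile, the other things are where they were, and the gripper is clear, so I'm handing in.

```bash
python3 -c "
from h import *
print(hand_in())"
```

```text
the job is handed in; nothing more can be done
None
```

The burr is lined up and pressed fully home, and I handed the job in at about 14.5 s.

- **Turning:** I pushed lug b clockwise about 76° with the shut fingertips, at about 3–4 N. I did this in two pushes with a camera check after each. After the second, the notch was within about 0.5° of the pin, against the 3° or so that the slot allows.
- **Pressing:** I pressed on the flange beside lug b. It went down at about 5–6 N and stopped at a fingertip height of 0.169 m. I let the force rise to about 12 N to confirm it had bottomed out. The burr was not lifted.
- **Last checks:** Both cameras show the flange 6.0 mm lower than at the start, with the pin in the notch. The other things look unmoved in the pictures; I judged that by eye rather than measuring it. The gripper is well clear and touching nothing.
- **Small disagreements:**
  - After the first push, the lugs in the side view gave about 7° still to turn and its notch outline about 5°. I used 6.8°.
  - The side camera's arrow position gave the pin direction about 2° off the deck edges. The top camera agreed with the deck edges, so I used those.

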